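# Present the dessert: open the carton and crank the lifting cam to its top

### The job

Fold both flaps of the white carton on the lift stand back past upright. Then take the red grip of the crank beside it and turn the crank up until the cam stands at its highest point (crank arm straight up), so that the blue dish is raised out of the carton, still standing on the lift plate. The crank springs back when let go, so finish while still holding its grip at the top; leave the dish itself and everything else on the table alone.

Things in the scene. Friction and masses are not known exactly. Their poses are not given: they have to be found in the camera images.
- stand: fixed metal lift stand, foot 180 x 156 mm, carrying an open-bottomed white carton (150 mm along x, 140 mm along y, walls 4 mm, rim 130 mm above the table; walls at x = +-75, y = +-70 mm). Origin: centre of the foot on the table; z up; -x is its near side (towards the robot, within about 17 degrees), the crank is on its -y side. It cannot shift
- flap_near (a joint): angle (rad) of the white card flap hinged on the carton's -x rim: 0 flat over the carton, 1.57 upright, stop at 2.7 (folded back outwards). Flap 70 mm from hinge to free edge, 134 mm wide along y, 4 mm thick. Starts half open (0.75 to 1.15) and stays where it is left (stiff crease, 0.02 N m)
- flap_far (a joint): angle (rad) of the like flap hinged on the carton's +x rim; same values and behaviour, mirrored
- flap_near_hinge (a point): middle of the hinge line of the near flap, 73 mm to -x of the stand's origin, 131 mm above the table; the hinge runs along the stand's y
- flap_far_hinge (a point): middle of the hinge line of the far flap, 73 mm to +x of the stand's origin, 131 mm above the table; the hinge runs along the stand's y
- flap_near_edge (a point): middle of the near flap's free edge, moving with it. The free edges start at least 45 mm apart: from that gap closed fingers can push a flap's inner face or edge outwards, rising with the edge in an arc about the hinge (a low flap pushed level towards its hinge may jam)
- flap_far_edge (a point): middle of the far flap's free edge (moves with the flap)
- crank (a joint): angle (rad) of the dark steel crank on the cam shaft: 0 at rest, arm level towards the stand's -x (always starts here), 1.571 arm straight up = cam at highest lift, beyond that the lift sinks again, stop at 2.3. A spring and the load push it back to 0: about 4 to 5 N at the grip at the start, 3 N at the top. Lift in m = 0.045 x sine of the angle
- crank_axis (a point): point on the crank's turning axis abreast of the middle of the red grip: 0, -158, 45 mm in the stand's frame; the axis runs along the stand's y. The grip's middle is 90 mm from it: at crank angle a it is at x = -90 cos a, z = 45 + 90 sin a mm in the stand's frame
- crank_grip: red round grip at the crank's end, 18 mm diameter, 70 mm long, lying level along the stand's y, free to spin on its pin; origin at its middle. Its inner end (beside the steel arm) is 35 mm from the middle; pinch it from above at its middle, fingers closing along the stand's x. 45 mm above the table at the start, 135 mm at the top
- lift_top (a point): centre of the top of the round aluminium lift plate (110 mm diameter) in the carton, 65 mm above the table at the start, 110 mm at the cam's highest point; z up
- dish: blue ceramic dessert dish with brown top, 80 mm diameter at the top, 45 mm tall, 0.15 to 0.31 kg, standing loose on the lift plate within the carton; origin at the centre of its underside. Its top is 110 mm above the table at the start
- spare_dish: bystander: like dish in white, 80 mm diameter, 45 mm tall; origin at centre of underside
- mug: bystander: white mug, 76 mm diameter, 85 mm tall; origin at centre of underside
- jar: bystander: amber jar, 68 mm diameter, 95 mm tall; origin at centre of underside
- spatula: bystander: spatula 260 mm long, lying flat along its x; origin under its middle
- closed_box: bystander: closed white carton 150 x 140 x 70 mm; origin at centre of underside
- paper_box: bystander: orange paper box 240 x 120 x 70 mm, long along its x; origin at centre of underside
Mind the look-alikes: they are no part of the job. Leave any black, green or turquoise look-alike of the dish alone.

How it is judged:
By the outcome, as a careful person would: the job done as asked, in the order asked, and still so for the second after the job is handed in, while the arm keeps its last pose, push and grip.
It also fails if it takes over 64 s, if anything falls off the work surface, if the arm or the gripper's body presses on something with over 40 N, if the wrist force passes 120 N, or if a joint passes its speed limit or range.

### The arm

A 6-joint arm with a two-finger parallel gripper is mounted at the origin on the work surface. World frame = base frame: x ahead of the robot, y to its left, z up, the work surface at z = 0. Lengths are in m, angles in rad, forces in N, time in s.
With the tool pointing down it reaches from about 0.225 to 0.875 m from the base axis. Payload 3.4 kg.
Tool frame: the origin (TCP) lies midway between the tips of the shut fingers; the grasp point (between the pads) lies 19 mm behind it; z points along the fingers, y is the line along which they close (so a half turn about z gives the same grasp; the last joint's range is limited). The gripper opens to 85 mm and grips with 20 to 120 N. Pads are 22 mm wide; open, the fingers measure 114 mm over their backs; the gripper's body (76 mm by 85 mm) begins 54 mm behind the grasp point. The pads swing forward as they close: fully open they stand 13 mm farther back than shut.
Start: joints at [0.98, 0.276, 1.505, -0, 1.361, -0.121], TCP at [0.26, 0.513, 0.231] pointing down, gripper open.
Joint ranges: [-2.89, 2.89], [-0.75, 2.08], [0.22, 2.7], [-1.18, 4.32], [0.11, 2.71], [-2.7, 2.7]. Speed limits (rad/s): [2.57, 2.57, 3.14, 3.14, 3.14, 3.14].

### API

Orientations are given as [roll, pitch, yaw] about the fixed x, y, z axes, in that order (R = Rz(yaw) Ry(pitch) Rx(roll)).
In Python, from cell import arm, read_camera, search_frame, silhouettes gives the robot as it stands.
- The arm moves only by the shell command python3 -m pendant 'ROWS' [OPENING]. ROWS is text: rows parted by semicolons, each of 6 numbers parted by spaces: the shift along the tool's x, y, z in cm, then the turn, a rotation vector about the tool's x, y, z in rad. A call has 1 to 20 rows; each row shifts and turns the commanded pose from where the row before left it, along the tool's axes as they then stand; what a row does not reach is not made up. A row lasts 1/12 s, in which the tool goes at most 41.7 mm and 7.16 degrees, less where a joint would pass 70% of its speed; a pose out of reach is approached as far as the arm can. A call is refused whole if a number of a shift passes 4.17 or a number of a turn 0.125, either way. A call with a gripper value outside its range is refused whole. OPENING is the closure, from -1 (fully open) to 1 (shut), set as the call begins (- or left out, the last holds). The fingers move at their own pace and stop on an object; the grip force is fixed at half the most. Time passes only in rows, so rows that do not move let the fingers close. It gives the time, the measured TCP pose, the force, the opening and the grip force at its end, in the units of the state.
- arm.observe(): the state, without advancing time (a new reading comes with each control period).
- read_camera(name): name is "scene" or "side" or "wrist"; returns a dict with "img" (400x640x3 uint8, red, green, blue), "camera_matrix" (3x3 intrinsics, pixels), "R" (3x3) and "t" (3): a world point X has camera coordinates R X + t; the wrist camera has in their place "hand_eye" (4x4, takes a point from camera to tool coordinates, whose origin is the TCP and whose axes are the flange's). Camera axes: x right, y down, z forward; pixel columns grow to the right and rows downward; lengths in m; the calibration is good to about 2 mm. A picture is of the moment at which its call begins: read the wrist's pose just before it. There is no depth.
- arm.hand_in(): hands the job in; it is judged then, once.
Trained networks look in a picture, given as the dict that the camera call returned (one of the last four; its "shot" number tells which), for a name from the list of things; names that differ only in an ending like _2 or _b are one class to them, and where a whole thing is asked for, a point or a joint stands for the part that bears it (a point fixed in the world has none). Each returns a list of dicts, best first, with "p" (0 to 1); they miss things now and then, are a little off and sometimes report something else, mostly with a low value. They report only what shows in the picture. A call takes as long as a camera call. They do not tell look-alikes from the thing itself.
- search_frame(picture, name): "at" ([x, y, z] in m, in world coordinates, good to about 4 mm: the middle of the surface that is visible of it).
- silhouettes(picture, name): "region" (400x640 bool, what is visible of it).
The state is a dict: "t": time; "qpos": joint angles; "joint_vel": joint speeds; "joint_efforts": joint torques, N m; "eef_pos": TCP position; "eef_rot": TCP orientation; "ft_force": force on the tool from outside, world axes, zero at the start; "torque": the same for the moment, N m; "width": finger opening in m; "finger_force": force on a finger pad.
Only numpy, scipy, OpenCV 4.12 (cv2) and the standard library are available. Lean on these libraries where they do the work, as an engineer would, in place of code of your own. Each camera call takes 0.05 s, during which the arm holds its last target. There are 200 camera calls.

## Working session

There is one attempt and no reset: what is moved stays moved. The work goes in short steps, Python scripts to look and compute and a shell command to move; the robot and the scene stay as the last step left them, time stands still between calls to the robot, and variables do not carry over. Pictures are saved under pics/ and viewed, at most 10 in all, crops included, and the job is handed in when it is done.

```bash
mkdir -p pics; cat > h.py <<'E'
from cell import arm, read_camera, search_frame, silhouettes
import numpy as np, cv2
def save(p,n): cv2.imwrite('pics/'+n+'.png',cv2.cvtColor(p['img'],cv2.COLOR_RGB2BGR))
E
python3 - <<'E'
from h import *
for c in ('scene','side'):
    p=read_camera(c); save(p,c+'0')
    print(c,'C=',-p['R'].T@p['t'])
    for n in ('stand','flap_near_edge','flap_far_edge','crank_grip','dish','spare_dish','closed_box','mug','jar','paper_box','spatula'):
        r=search_frame(p,n)
        for d in r[:2]:
            X=np.array(d['at']); u=p['camera_matrix']@(p['R']@X+p['t']); print(n,round(d['p'],2),X.round(3),(u[:2]/u[2]).round())
s=arm.observe(); print(s['eef_pos'],s['eef_rot'],s['t'],s['width'])
E
```

```text
scene C= [1.05959983 0.94559731 0.81355527]
stand 0.79 [0.63  0.099 0.084] [307. 233.]
flap_near_edge 0.68 [0.553 0.059 0.168] [324. 196.]
flap_far_edge 0.63 [0.658 0.036 0.166] [289. 201.]
flap_far_edge 0.29 [ 0.392 -0.361  0.041] [308. 164.]
dish 0.89 [0.769 0.186 0.04 ] [276. 278.]
dish 0.83 [0.419 0.067 0.047] [360. 219.]
spare_dish 0.49 [ 0.393 -0.364  0.041] [308. 163.]
spare_dish 0.34 [0.63  0.099 0.084] [307. 233.]
closed_box 0.9 [0.684 0.46  0.068] [358. 332.]
mug 0.78 [0.363 0.26  0.056] [412. 245.]
jar 0.73 [0.492 0.353 0.073] [397. 275.]
jar 0.4 [0.554 0.061 0.166] [324. 197.]
paper_box 0.74 [ 0.584 -0.377  0.063] [263. 167.]
spatula 0.98 [ 0.384  0.449 -0.   ] [449. 304.]
spatula 0.71 [0.629 0.097 0.086] [307. 232.]
side C= [ 0.16558657 -1.01719152  1.07718141]
stand 0.71 [ 0.57  -0.027  0.081] [320. 220.]
flap_near_edge 0.55 [0.547 0.04  0.16 ] [308. 192.]
flap_far_edge 0.46 [0.648 0.019 0.177] [337. 186.]
flap_far_edge 0.36 [ 0.488 -0.113  0.051] [306. 248.]
crank_grip 0.52 [ 0.486 -0.114  0.051] [306. 249.]
dish 0.96 [0.405 0.039 0.048] [270. 225.]
dish 0.69 [0.601 0.023 0.11 ] [324. 203.]
spare_dish 0.92 [ 0.378 -0.395  0.045] [303. 330.]
spare_dish 0.58 [ 0.524 -0.079  0.053] [313. 239.]
closed_box 0.7 [0.658 0.39  0.069] [304. 154.]
closed_box 0.6 [ 0.374  0.435 -0.001] [238. 174.]
mug 0.87 [0.35  0.221 0.051] [243. 197.]
jar 0.78 [0.47  0.309 0.064] [267. 174.]
paper_box 0.67 [ 0.562 -0.456  0.068] [373. 323.]
spatula 0.75 [0.373 0.435 0.002] [237. 174.]
spatula 0.16 [ 0.528 -0.077  0.049] [314. 239.]
[0.2603176  0.51273708 0.23134291] [ 3.14145794e+00 -6.79414093e-06  2.67180117e+00] 1.2 0.0852340171322471
```

```bash
python3 - <<'E'
import cv2,numpy as np
a=cv2.imread('pics/scene0.png')[130:330,200:460];b=cv2.imread('pics/side0.png')[130:330,210:470]
cv2.imwrite('pics/v1.png',np.vstack([cv2.resize(a,None,fx=1.5*1,fy=1.5),cv2.resize(b,None,fx=1.5,fy=1.5)]))
cv2.imwrite('pics/v2.png',cv2.resize(cv2.imread('pics/side0.png')[160:280,240:400],None,fx=5,fy=5))
cv2.imwrite('pics/v3.png',cv2.resize(cv2.imread('pics/scene0.png')[160:280,240:400],None,fx=5,fy=5))
E
```

```text
(no output)
```

View pics/v2.png

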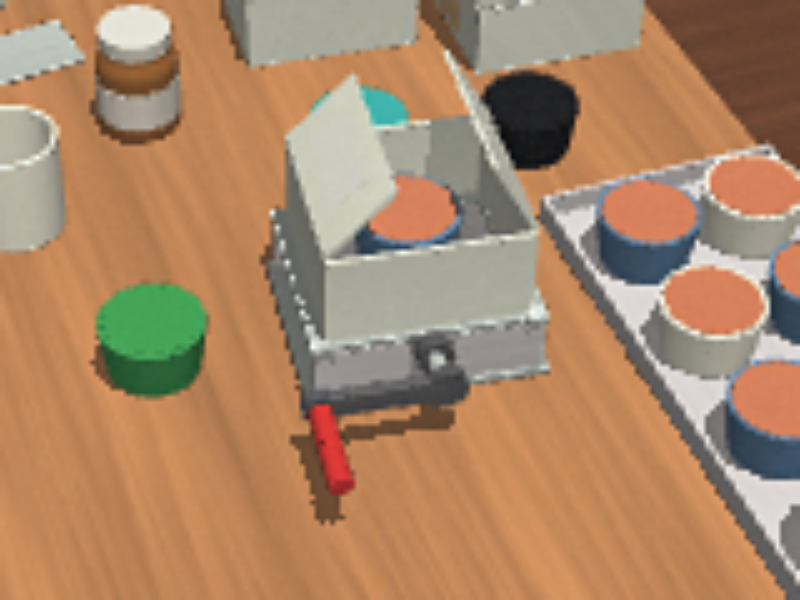

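View pics/v3.png

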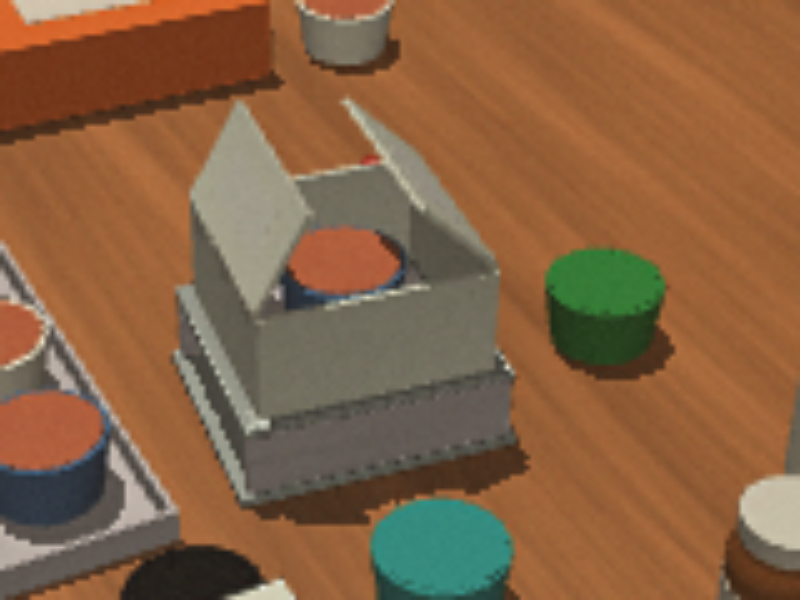

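View pics/v1.png

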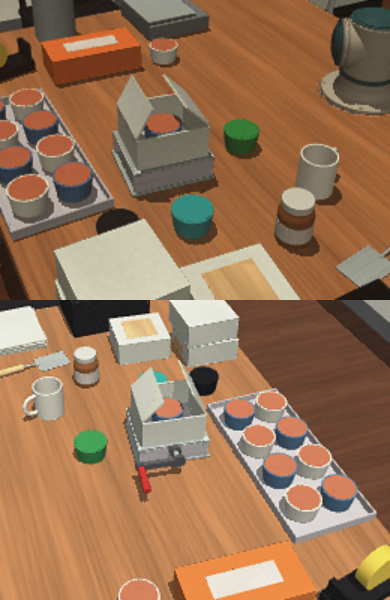

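Side view: near/far flaps are at about (308,195)/(337,187), and the red grip is at (306,249). Candidates:
- **Carton:** the open carton at (324,205) is the one on the stand. The closed boxes at (304,150) and (345,145) are look-alikes.
- **Dish:** the blue dish in the carton is at (322,202). Green (270,227), turquoise (313,181), black (346,183) and the tray dishes are not part of the job.
- **Red grip:** there is only one.

Next I'll fit the stand pose to the rim corners, flap corners and grip.

```bash
cat > fit.py <<'E'
from h import *
from scipy.optimize import least_squares
P={c:read_camera(c) for c in ('scene','side')}
im=P['side']['img'].astype(int); m=(im[...,0]>120)&(im[...,1]<60)&(im[...,2]<60); m[:225]=0;m[270:]=0;m[:,:290]=0;m[:,330:]=0
v,u=np.nonzero(m); print('red',m.sum(),u.mean(),v.mean(),v.min(),v.max())
def c(x,y): return (240+x/5-.4,160+y/5-.4)
rows=[('side','r',(-1,-1),c(326,263)),('side','r',(1,-1),c(535,232)),('side','r',(-1,1),c(288,135)),
('scene','r',(1,1),c(262,318)),('scene','r',(-1,1),c(497,272)),('scene','r',(1,-1),c(192,190)),
('side','n',(0,1),c(352,75)),('side','n',(0,-1),c(395,190)),('scene','n',(0,-1),c(345,100)),('scene','n',(0,1),c(425,207)),
('scene','f',(0,-1),c(240,103)),('scene','f',(0,1),c(310,212)),('side','f',(0,1),c(447,55)),
('side','g',(0,0),(u.mean(),v.mean()))]
def pt(k,s,q):
    if k=='r': L=[.075*s[0],.07*s[1],.13]
    if k=='n': L=[-.073+.07*np.cos(q[3]),.067*s[1],.131+.07*np.sin(q[3])]
    if k=='f': L=[.073-.07*np.cos(q[4]),.067*s[1],.131+.07*np.sin(q[4])]
    if k=='g': L=[-.09,-.158,.05]
    cy,sy=np.cos(q[2]),np.sin(q[2])
    return np.array([q[0]+cy*L[0]-sy*L[1],q[1]+sy*L[0]+cy*L[1],L[2]])
def f(q):
    o=[]
    for cam,k,s,px in rows:
        p=P[cam]; x=p['camera_matrix']@(p['R']@pt(k,s,q)+p['t']); o+=list(x[:2]/x[2]-px)
    return np.array(o)
r=least_squares(f,[.6,.05,0,.95,.95],loss='soft_l1'); print(r.x.round(4)); print(f(r.x).reshape(-1,2).round(1).tolist())
E
python3 fit.py
```

```text
red 77 305.6233766233766 249.54545454545453 241 258
[ 0.5952  0.0334 -0.131   0.8415  1.1058]
[[-0.5, 0.6], [0.6, 0.7], [-0.9, 0.7], [-1.1, 0.5], [0.4, -0.2], [-0.5, 1.0], [-0.2, -0.3], [-0.1, 0.6], [-0.1, -0.6], [-0.4, 0.2], [-0.0, -0.5], [0.0, 0.4], [-0.5, -1.0], [-0.3, -0.9]]
```

```bash
python3 -m pendant '0 0 0 0 0 0.123;0 0 0 0 0 0.123;0 0 0 0 0 0.123;0 0 0 0 0 0.123;0 0 0 0 0 0.123;0 0 0 0 0 0.123;0 0 0 0 0 0.123;0 0 0 0 0 0.123;0 0 0 0 0 0.123;0 0 0 0 0 0.123' 1
python3 -m pendant '-2.4 2.24 -0.1 0 0 0;-2.4 2.24 -0.1 0 0 0;-2.4 2.24 -0.1 0 0 0;-2.4 2.24 -0.1 0 0 0;-2.4 2.24 -0.1 0 0 0;-2.4 2.24 -0.1 0 0 0;-2.4 2.24 -0.1 0 0 0;-2.4 2.24 -0.1 0 0 0;-2.4 2.24 -0.1 0 0 0;-2.4 2.24 -0.1 0 0 0;-2.4 2.24 -0.1 0 0 0;-2.4 2.24 -0.1 0 0 0;-2.4 2.24 -0.1 0 0 0;-2.4 2.24 -0.1 0 0 0;-2.4 2.24 -0.1 0 0 0;-2.4 2.24 -0.1 0 0 0;-2.4 2.24 -0.1 0 0 0;-2.4 2.24 -0.1 0 0 0;0 0 0 0 0 0;0 0 0 0 0 0'
cat > rel.py <<'E'
from h import *
q=np.array([.5952,.0334,-.131])
s=arm.observe(); d=np.array(s['eef_pos'])[:2]-q[:2]; c,n=np.cos(q[2]),np.sin(q[2])
print('stand xyz mm',((c*d[0]+n*d[1])*1e3).round(1),((-n*d[0]+c*d[1])*1e3).round(1),round(s['eef_pos'][2]*1e3,1),'rot',np.round(s['eef_rot'],3),'t',s['t'],'F',np.round(s['ft_force'],1),'w',round(s['width'],4),'ff',s['finger_force'])
E
python3 rel.py
```

```text
t: 2.13
eef_pos: [0.2603, 0.5127, 0.2313]
eef_rot: [3.142, -0.0, 1.436]
ft_force: [-0.2, -0.0, 0.1]
width: 0.0001
finger_force: 0.0
t: 3.8
eef_pos: [0.6054, 0.0309, 0.2488]
eef_rot: [-3.141, -0.0, 1.439]
ft_force: [-0.4, 0.5, -0.4]
width: -0.0002
finger_force: 0.0
stand xyz mm 10.4 -1.1 248.8 rot [-3.141 -0.     1.439] t 3.8 F [-0.4  0.5 -0.4] w -0.0002 ff 0.0
```

```bash
python3 -m pendant '0 -0.2 2.08 0 0 0;0 0 2.08 0 0 0;0 0 2.08 0 0 0;0 0 2.08 0 0 0;0 0 2.08 0 0 0;0 0 0 0 0 0;0 -1.1 -0.3 0 0 0;0 -1.1 -0.3 0 0 0;0 -1.1 -0.3 0 0 0;0 -1.1 -0.3 0 0 0;0 -1.1 0.15 0 0 0;0 -1.1 0.15 0 0 0;0 -1.1 0.15 0 0 0;0 -1.1 0.15 0 0 0;0 0 0 0 0 0;0 0 0 0 0 0'
python3 rel.py
```

```text
t: 5.13
eef_pos: [0.514, 0.0442, 0.1519]
eef_rot: [-3.142, -0.0, 1.442]
ft_force: [1.4, -0.6, 0.4]
width: 0.0
finger_force: 0.0
stand xyz mm -82.0 0.1 151.9 rot [-3.142 -0.     1.442] t 5.1333 F [ 1.4 -0.6  0.4] w 0.0 ff 0.0
```

Near flap pushed with light contact. Now the far flap: 162 mm in +x.

```bash
python3 -m pendant '0 1.5 0 0 0 0;0 1.5 0 0 0 0;0 1.5 0 0 0 0;0 1.5 0 0 0 0;0 1.5 0 0 0 0;0 1.1 0 0 0 0;0 1.1 -0.2 0 0 0;0 1.1 -0.2 0 0 0;0 1.1 0 0 0 0;0 1.1 0.2 0 0 0;0 1.1 0.2 0 0 0;0 1.1 0 0 0 0;0 1.1 0 0 0 0;0 0 0 0 0 0;0 0 0 0 0 0'
python3 rel.py
python3 -m pendant '0 -2 -1 0 0 0;0 -2 -2 0 0 0;0 -2 -2 0 0 0;0 -2 -2 0 0 0;0 0 -2 0 0 0;0 0 0 0 0 0'
python3 - <<'E'
from h import *
o=[]
for c in('scene','side'):
    p=read_camera(c); o.append(cv2.resize(p['img'][150:270,250:390][...,::-1],None,fx=4,fy=4)[:, :])
    for n in ('flap_near_edge','flap_far_edge','crank_grip'):
        for d in search_frame(p,n)[:2]: print(c,n,round(d['p'],2),np.round(d['at'],3))
cv2.imwrite('pics/a.png',cv2.resize(np.hstack(o),(800,343)))
E
```

```text
t: 6.38
eef_pos: [0.6768, 0.023, 0.1504]
eef_rot: [-3.14, 0.0, 1.442]
ft_force: [0.4, 0.3, -0.1]
width: 0.0001
finger_force: 0.0
stand xyz mm 82.2 0.3 150.4 rot [-3.14   0.     1.442] t 6.3833 F [ 0.4  0.3 -0.1] w 0.0001 ff 0.0
t: 6.88
eef_pos: [0.5979, 0.0336, 0.2457]
eef_rot: [3.135, -0.001, 1.442]
ft_force: [1.3, 0.2, -0.1]
width: -0.0002
finger_force: 0.0
scene flap_near_edge 0.83 [0.5   0.059 0.156]
scene flap_near_edge 0.49 [0.36  0.255 0.054]
scene flap_far_edge 0.68 [0.698 0.04  0.16 ]
scene flap_far_edge 0.38 [0.685 0.459 0.068]
side flap_near_edge 0.52 [0.501 0.043 0.163]
side flap_far_edge 0.88 [0.695 0.024 0.159]
side flap_far_edge 0.22 [0.473 0.31  0.065]
```

View pics/a.png

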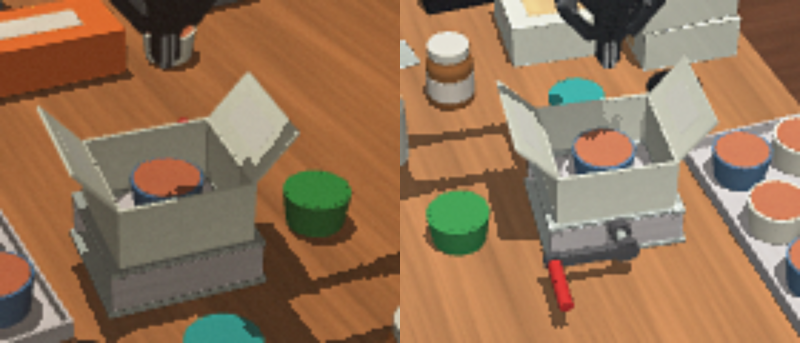

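Both flaps lean outwards past upright: near flap edge around (515,90), far around (690,70) in the right panel. The dish is untouched. Next is the grip.

```bash
python3 -m pendant '-2.64 -1.54 0 0 0 0;-2.64 -1.54 0 0 0 0;-2.64 -1.54 0 0 0 0;-2.64 -1.54 0 0 0 0;-2.64 -1.54 0 0 0 0;-2.64 -1.54 0 0 0 0;0 0 2 0 0 0;0 0 2 0 0 0;0 0 2 0 0 0;0 0 2 0 0 0;0 0 2 0 0 0;0 0 0 0 0 0;0 0 0 0 0 0;0 0 0 0 0 0' -1
python3 rel.py; python3 - <<'E'
from h import *
s=arm.observe();p=read_camera('wrist'); save(p,'w1')
for d in search_frame(p,'crank_grip')[:2]: print(d)
from scipy.spatial.transform import Rotation as R
im=p['img'].astype(int); m=((im[...,0]>110)&(im[...,1]<60)&(im[...,2]<60)).astype(np.uint8)
n,l,st,ce=cv2.connectedComponentsWithStats(m); i=1+np.argmax(st[1:,4]); v,u=np.nonzero(l==i); print(st[i])
rr=cv2.minAreaRect(np.c_[u,v].astype(np.float32)); print(rr)
H=p['hand_eye']; Rw=R.from_euler('xyz',s['eef_rot']).as_matrix(); C=Rw@H[:3,3]+s['eef_pos']
d=Rw@H[:3,:3]@np.linalg.inv(p['camera_matrix'])@[*rr[0],1]; X=C+d*(.047-C[2])/d[2]
q=[.5952,.0334,-.131];c,n=np.cos(q[2]),np.sin(q[2]);e=X[:2]-q[:2];print(X,'stand',c*e[0]+n*e[1],-n*e[0]+c*e[1])
E
```

```text
t: 8.45
eef_pos: [0.4864, -0.1121, 0.1419]
eef_rot: [3.141, 0.0, 1.442]
ft_force: [-0.1, -0.4, 0.3]
width: 0.0853
finger_force: 0.0
stand xyz mm -88.9 -158.5 141.9 rot [3.141 0.    1.442] t 8.45 F [-0.1 -0.4  0.3] w 0.0853 ff 0.0
{'at': [0.4916, -0.1055, 0.0536], 'p': 0.87}
[ 308  153   24   90 1107]
((319.5, 197.5), (89.0, 23.0), 90.0)
[ 0.48866239 -0.1077506   0.047     ] stand -0.08718687821404905 -0.15385773153284418
```

View pics/w1.png

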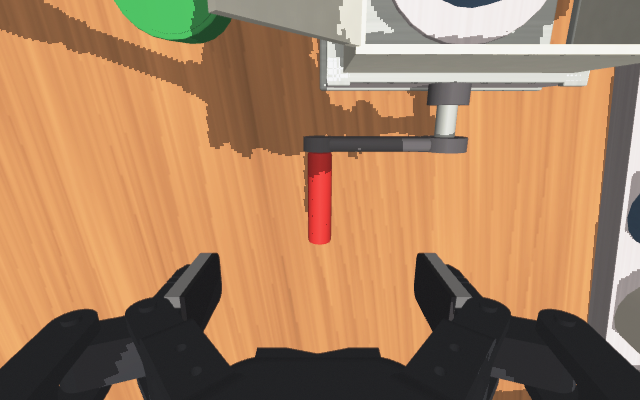

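The red grip is centred at (320,198) in the wrist view, parallel to the pads' plane. It sits about 4 mm further inward than planned.

```bash
python3 -m pendant '0.4 0.15 1.9 0 0 0;0 0 1.9 0 0 0;0 0 1.9 0 0 0;0 0 1.9 0 0 0;0 0 1.9 0 0 0;0 0 2.0 0 0 0;0 0 0 0 0 0;0 0 0 0 0 0'
python3 rel.py
python3 -m pendant '0 0 0 0 0 0;0 0 0 0 0 0;0 0 0 0 0 0;0 0 0 0 0 0;0 0 0 0 0 0;0 0 0 0 0 0;0 0 0 0 0 0;0 0 0 0 0 0;0 0 0 0 0 0;0 0 0 0 0 0' 1
python3 rel.py
```

```text
t: 9.22
eef_pos: [0.4878, -0.108, 0.0265]
eef_rot: [-3.141, -0.0, 1.442]
ft_force: [0.7, 0.2, -0.1]
width: 0.0857
finger_force: 0.0
stand xyz mm -88.0 -154.3 26.5 rot [-3.141 -0.     1.442] t 9.2167 F [ 0.7  0.2 -0.1] w 0.0857 ff 0.0
t: 10.05
eef_pos: [0.4884, -0.1083, 0.0269]
eef_rot: [3.14, 0.0, 1.442]
ft_force: [0.1, 0.9, 6.3]
width: 0.0164
finger_force: 58.5
stand xyz mm -87.4 -154.4 26.9 rot [3.14  0.    1.442] t 10.05 F [0.1 0.9 6.3] w 0.0164 ff 58.50620448589325
```

```bash
python3 -m pendant '0 0.07 -0.78 0 0 0;0 0.07 -0.78 0 0 0;0 0.2 -0.76 0 0 0;0 0.2 -0.76 0 0 0;0 0.33 -0.71 0 0 0;0 0.33 -0.71 0 0 0;0 0.45 -0.64 0 0 0;0 0.45 -0.64 0 0 0;0 0 0 0 0 0'
python3 rel.py
```

```text
t: 10.8
eef_pos: [0.5093, -0.1109, 0.0852]
eef_rot: [3.141, 0.0, 1.442]
ft_force: [0.9, -0.9, -8.2]
width: 0.0162
finger_force: 58.9
stand xyz mm -66.3 -154.3 85.2 rot [3.141 0.    1.442] t 10.8 F [ 0.9 -0.9 -8.2] w 0.0162 ff 58.922240138053894
```

```bash
python3 -m pendant '0 0.555 -0.555 0 0 0;0 0.555 -0.555 0 0 0;0 0.64 -0.45 0 0 0;0 0.64 -0.45 0 0 0;0 0.71 -0.33 0 0 0;0 0.71 -0.33 0 0 0;0 0.76 -0.2 0 0 0;0 0.76 -0.2 0 0 0;0 0.78 -0.07 0 0 0;0 0.78 -0.07 0 0 0;0 0 0 0 0 0;0 0 0 0 0 0'
python3 rel.py
python3 - <<'E'
from h import *
o=[]
for c in('scene','side'):
    p=read_camera(c); o.append(p['img'][140:260,250:390][...,::-1])
    for d in search_frame(p,'dish')[:3]+search_frame(p,'crank_grip')[:1]: print(c,np.round(d['at'],3),d['p'])
cv2.imwrite('pics/b.png',cv2.resize(np.hstack(o),(800,343),interpolation=2))
p=read_camera('wrist');save(p,'w2')
E
```

```text
t: 11.8
eef_pos: [0.5782, -0.1199, 0.117]
eef_rot: [3.139, 0.0, 1.442]
ft_force: [-2.4, -1.6, 4.4]
width: 0.016
finger_force: 60.6
stand xyz mm 3.2 -154.3 117.0 rot [3.139 0.    1.442] t 11.8 F [-2.4 -1.6  4.4] w 0.016 ff 60.569992661476135
scene [0.607 0.052 0.151] 0.79
scene [0.639 0.239 0.047] 0.63
scene [0.418 0.069 0.046] 0.63
scene [0.361 0.254 0.058] 0.43
side [0.63  0.23  0.042] 0.67
side [0.58  0.028 0.154] 0.61
side [ 0.579 -0.138  0.144] 0.64
```

View pics/b.png

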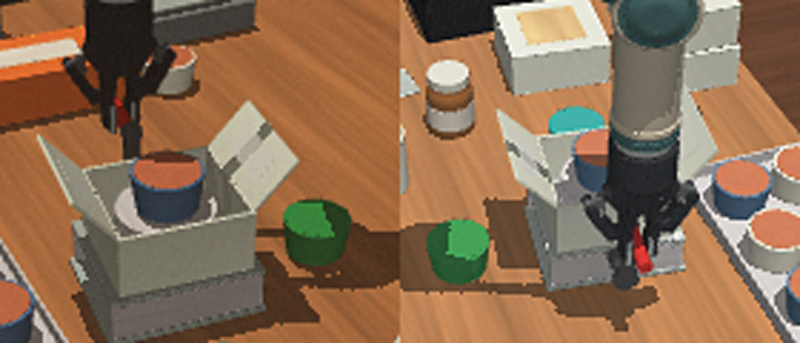

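View pics/w2.png

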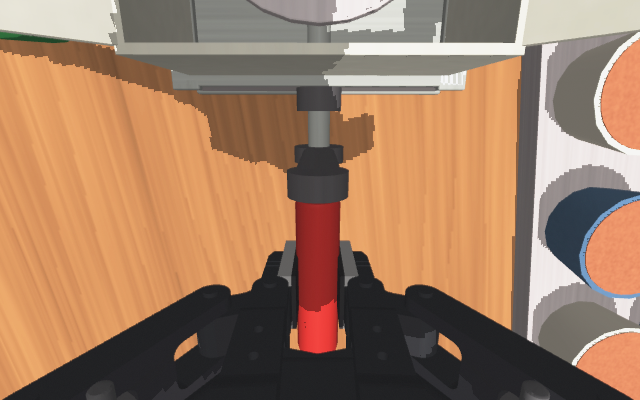

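In the wrist view the crank arm, shaft (318,125) and grip (318,270) line up, so the arm is straight up. The dish stands upright above the rim at (165,180) in the scene panel, and both flaps are folded back. I'll settle briefly, then hand in.

```bash
python3 -m pendant '0 0 0 0 0 0;0 0 0 0 0 0;0 0 0 0 0 0;0 0 0 0 0 0;0 0 0 0 0 0;0 0 0 0 0 0'; python3 rel.py; python3 -c "
from cell import arm; print(arm.hand_in())"
```

```text
t: 12.65
eef_pos: [0.5769, -0.1198, 0.1169]
eef_rot: [3.14, 0.0, 1.442]
ft_force: [-3.5, -1.4, 4.6]
width: 0.0161
finger_force: 60.7
stand xyz mm 1.8 -154.3 116.9 rot [3.14  0.    1.442] t 12.65 F [-3.5 -1.4  4.6] w 0.0161 ff 60.67943036556244
the job is handed in; nothing more can be done
None
```

I handed the job in at about 12.7 s: both flaps are folded back past upright, the crank is held straight up by its grip, and the blue dish stands on the raised lift plate above the carton; the hand-in returned no verdict.

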